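# Pack souvenir cottages from the drawer into a shipping carton

### The arm

A 7-joint arm with a two-finger parallel gripper is mounted at the origin on the work surface. World frame = base frame: x ahead of the robot, y to its left, z up, the work surface at z = 0. Lengths are in mm, angles in degrees, forces in N, time in s.
With the tool pointing down it reaches from about 400 to 875 mm from the base axis. Payload 4.4 kg.
Tool frame: the origin (TCP) lies at the very end of the fingers, on their centre line; the grasp point (between the pads) lies 19 mm behind it; z points along the fingers, y is the line along which they close (so a half turn about z gives the same grasp; the last joint's range is limited). The gripper opens to 85 mm and grips with 20 to 120 N. Pads are 22 mm wide; open, the fingers measure 114 mm over their backs; the gripper's body (76 mm by 85 mm) begins 54 mm behind the grasp point. The pads swing forward as they close: fully open they stand 13 mm farther back than shut.
Start: joints at [73.522, 36.005, 2.206, 86.941, -1.547, 57.084, -1.146], TCP at [143.018, -634.085, 231.313] pointing down, gripper open.
Joint ranges: [-175.42, 175.42], [-21.48, 121.26], [-71.46, 75.88], [10.55, 141.38], [-63.04, 243.04], [13.31, 113.54], [-168.57, 168.57]. Speed limits (degrees/s): [147.25, 147.25, 180, 180, 180, 180, 180].

### API

Orientations are given as a 3x3 rotation matrix whose columns are the frame's x, y, z axes.
In Python, from rig import manip, imaging gives the robot as it stands. The module is installed in compiled form; this text tells all that it offers.
- The arm moves only by the tool arm_command, never from a script. Its argument "series" is a list of rows, each a list of 7 numbers: the shift along the tool's x, y, z in cm, then the turn, a rotation vector about the tool's x, y, z in degrees, then the finger opening in cm, from 0 to 8.54. A call has 1 to 5 rows; each row is the pose to reach, as a shift and turn from the pose commanded when the call began, along the tool's axes at that moment; what a row does not reach only later rows make up. A row lasts 1/8 s, in which the tool goes at most 62.5 mm and 10.7 degrees, less where a joint would pass 70% of its speed; a pose out of reach is approached as far as the arm can. A call with a gripper value outside its range is refused whole. The fingers move at their own pace and stop on an object; the grip force is fixed at half the most. Time passes only in rows, so rows that repeat a pose let the fingers close. It gives the time, the measured TCP pose, the force, the opening and the grip force at its end, in the units of the state.
- manip.read_state(): the state, without advancing time (a new reading comes with each control period).
- imaging.grab_frame(name): name is "scene" or "top"; returns (picture, depth): 480x640x3 uint8, blue, green, red; 480x640 float32, mm along the optical axis (not along the pixel's ray), 0 where there is no reading.
- imaging.get_calibration(name): a dict with "intrinsics" (3x3 intrinsics, pixels), "origin" and "attitude" of the camera in the world. Camera axes: x right, y up, looking along -z (the intrinsics and any distortion apply to the point x, -y, -z); pixel columns grow to the right and rows downward; lengths in mm; the calibration is good to about 2 mm. A picture is of the moment at which its call begins. get_calibration takes no time and is no camera call.
- manip.close_job(): hands the job in; it is judged then, once.
The state is a dict: "time_s": time; "q": joint angles; "qvel": joint speeds; "joint_torque": joint torques, N m; "eef_pos": TCP position; "tool_rot": TCP orientation; "contact_force": force on the tool from outside, world axes, zero at the start; "wrist_torque": the same for the moment, N m; "opening": finger opening in mm; "grip_force": force on a finger pad.
Only numpy, scipy, OpenCV 4.12 (cv2) and the standard library are available. Lean on these libraries where they do the work, as an engineer would, in place of code of your own. Each camera call takes 0.05 s, during which the arm holds its last target. There are 200 camera calls.

### The job

Pull open the drawer of the counter-top unit (it has a bar handle), move every wooden cottage from it into the shipping carton, and leave the round tin in the drawer. Then close the carton: first fold both end flaps (the two on its short sides) down flat, and only after that the two long flaps. At the end the drawer must be pushed fully shut again and nothing else on the counter disturbed.

Things in the scene. Friction and masses are not known exactly. Their poses are not given: they have to be found in the camera images.
- unit: fixed pale wood drawer unit, 280 mm deep (its x), 380 wide (y), 110 high. Origin: centre of its underside; front face at x = -140 mm; its one white drawer slides out along -x. Drawer inside: y within +-169 mm, 235 mm deep, floor 22 mm above the counter, side walls up to 88 mm, front panel up to 96 mm; inner side of the front at x = -119 mm when shut
- unit_drawer0 (a joint): how far the drawer is pulled out in m: 0 = fully shut, at most 0.197; starts 0 to 0.02. Slides with about 1 N of friction
- unit_drawer0_handle (a point): middle of the drawer's steel bar handle: a horizontal round bar about 10 mm thick and 120 mm long along the unit's y, 35 mm in front of the drawer face, 72 mm above the counter; moves with the drawer
- carton: open cardboard shipping carton, fixed on the counter, 150 mm (its x) by 210 mm (its y) by 75 mm high, walls and floor 4 mm thick, with four flaps along its rim standing open. Origin: centre of its underside; z up
- end_left (a joint): stiff cardboard flap of the carton, end flap on the short side at the carton's +y, folded first; 70 mm long from hinge to free edge, 144 mm wide, 3 mm thick. Angle in rad: 0 = lying flat over the opening, 1.57 = upright, more = leaning outwards; starts at about 1.75 to 2.15. Its hinge is stiff: it stays where it is left
- end_right (a joint): stiff cardboard flap of the carton, end flap on the short side at the carton's -y, folded first; 70 mm long from hinge to free edge, 144 mm wide, 3 mm thick. Angle in rad: 0 = lying flat over the opening, 1.57 = upright, more = leaning outwards; starts at about 1.75 to 2.15. Its hinge is stiff: it stays where it is left
- long_near (a joint): stiff cardboard flap of the carton, long flap on the long side at the carton's -x (nearest the robot), folded after both end flaps; 73 mm long from hinge to free edge, 210 mm wide, 3 mm thick. Angle in rad: 0 = lying flat over the opening, 1.57 = upright, more = leaning outwards; starts at about 1.75 to 2.15. Its hinge is stiff: it stays where it is left
- long_far (a joint): stiff cardboard flap of the carton, long flap on the long side at the carton's +x (farthest from the robot), folded after both end flaps; 73 mm long from hinge to free edge, 210 mm wide, 3 mm thick. Angle in rad: 0 = lying flat over the opening, 1.57 = upright, more = leaning outwards; starts at about 1.75 to 2.15. Its hinge is stiff: it stays where it is left
- end_left_hinge (a point): middle of the hinge line of that flap (carton's y = +105 mm, 75 mm up)
- end_right_hinge (a point): middle of the hinge line of that flap (carton's y = -105 mm, 75 mm up)
- long_near_hinge (a point): middle of the hinge line of that flap (carton's x = -75 mm, 79 mm up)
- long_far_hinge (a point): middle of the hinge line of that flap (carton's x = +75 mm, 79 mm up)
- cottage1: loose wooden ornament shaped like a small house: a plain block 50 mm long (its x) by 36 mm wide (its y), walls 34 mm high, with a gabled roof whose ridge runs along x, 52 mm high over all, 60 g. Origin: centre of its underside; z up through the ridge. Starts standing in the drawer, ridge roughly along the slide. May be absent (None)
- cottage2: loose wooden ornament shaped like a small house: a plain block 50 mm long (its x) by 36 mm wide (its y), walls 34 mm high, with a gabled roof whose ridge runs along x, 52 mm high over all, 60 g. Origin: centre of its underside; z up through the ridge. Starts standing in the drawer, ridge roughly along the slide. May be absent (None)
- cottage3: loose wooden ornament shaped like a small house: a plain block 50 mm long (its x) by 36 mm wide (its y), walls 34 mm high, with a gabled roof whose ridge runs along x, 52 mm high over all, 60 g. Origin: centre of its underside; z up through the ridge. Starts standing in the drawer, ridge roughly along the slide. May be absent (None)
- tin: loose round tin, 42 mm in diameter, 42 mm high, 90 g, standing in the drawer among the cottages; stays in the drawer. Origin: centre of its underside
- notepad: spiral notepad lying flat, 75 by 105 by 10 mm, on the counter; leave alone. Origin: centre of its underside
- jar: glass jar with paper rolls, 90 mm in diameter, 110 mm high; leave alone. Origin: centre of its underside
- bowl: wooden bowl with wooden discs, 140 mm in diameter, 50 mm high; leave alone. Origin: centre of its underside
- bell: steel counter bell, 80 mm in diameter, 50 mm high; leave alone. Origin: centre of its underside
- dispenser: black tape dispenser, 120 by 50 by 75 mm; leave alone. Origin: centre of its underside
- pencup: black pencil cup, 70 mm in diameter, 125 mm high with its pencils, on top of the drawer unit; leave alone. Origin: centre of its underside

How it is judged (in metres and radians):
On the way, in this order (a step that is already met when the one before it is completed fails the run):
1. the drawer is pulled open by at least 80 mm (value of joint unit_drawer0 above 0.08 m), for 0.2 s.
2. every cottage lies in the carton, released, all four flaps still open (x of cottage1 in the frame of carton between -0.071 and 0.071 m and y of cottage1 in the frame of carton between -0.101 and 0.101 m and z of cottage1 in the frame of carton between 0 and 0.062 m and x of cottage2 in the frame of carton between -0.071 and 0.071 m and y of cottage2 in the frame of carton between -0.101 and 0.101 m and z of cottage2 in the frame of carton between 0 and 0.062 m and x of cottage3 in the frame of carton between -0.071 and 0.071 m and y of cottage3 in the frame of carton between -0.101 and 0.101 m and z of cottage3 in the frame of carton between 0 and 0.062 m and linear speed of each of cottage1, cottage2, cottage3 below 0.03 m/s and contact force between the fingers and cottage1 below 0.1 N and contact force between the fingers and cottage2 below 0.1 N and contact force between the fingers and cottage3 below 0.1 N and value of joint each of end_left, end_right, long_near, long_far above 0.5 rad), for 0.3 s.
3. both end flaps are folded down flat while both long flaps are still open (value of joint each of end_left, end_right below 0.15 rad and value of joint each of long_near, long_far above 0.5 rad), for 0.2 s.
4. both long flaps are folded down flat over the end flaps (value of joint each of end_left, end_right, long_near, long_far below 0.15 rad), for 0.2 s.
At the end, for the whole second after the job is handed in: All cottages present are inside the carton and at rest, all four flaps lie flat (within 0.15 rad), the drawer is shut to within 10 mm, and the tin is in the drawer (all of step 4 and x of cottage1 in the frame of carton between -0.071 and 0.071 m and y of cottage1 in the frame of carton between -0.101 and 0.101 m and z of cottage1 in the frame of carton between 0 and 0.062 m and x of cottage2 in the frame of carton between -0.071 and 0.071 m and y of cottage2 in the frame of carton between -0.101 and 0.101 m and z of cottage2 in the frame of carton between 0 and 0.062 m and x of cottage3 in the frame of carton between -0.071 and 0.071 m and y of cottage3 in the frame of carton between -0.101 and 0.101 m and z of cottage3 in the frame of carton between 0 and 0.062 m and linear speed of each of cottage1, cottage2, cottage3 below 0.03 m/s and value of joint unit_drawer0 below 0.01 m and x of tin in the frame of unit between -0.135 and 0.13 m and y of tin in the frame of unit between -0.172 and 0.172 m and z of tin in the frame of unit between 0.015 and 0.07 m); the robot touches nothing.
It fails at once if a bystander (notepad, jar, bowl, bell, dispenser, pencil cup) is pushed more than 40 mm from its place (distance of any of notepad, jar, bowl, bell, dispenser, pencup from where it was at the start of the episode above 0.04 m).
Of cottage1, cottage2, cottage3 only 2 to 3 are there at a start; the rules pass over those that are not, and their reading is None.
At some moment in a run one of cottage1, cottage2, cottage3 may be knocked a few centimetres aside while the robot is not near it.
Once in a run the grip may slacken for a moment while it holds something.
It also fails if it takes over 208 s, if anything falls off the work surface, if the arm or the gripper's body presses on something with over 40 N, if the wrist force passes 120 N, or if a joint passes its speed limit or range.

## Working session

There is one attempt and no reset: what is moved stays moved. The work goes in short steps, Python scripts to look and compute and a tool call to move; the robot and the scene stay as the last step left them, time stands still between calls to the robot, and variables do not carry over. Pictures are saved under pics/ and viewed, at most 14 in all, crops included, and the job is handed in when it is done.

Besides the shell and the picture viewer there is one more tool, called after "Call:" in YAML: its name, and indented under it one key for each argument. arm_command: Moves the arm, as the interface text tells. Its arguments: {"type":"object","properties":{"series":{"type":"array"}},"required":["series"]}

```bash
mkdir -p pics; cat > h.py <<'E'
import numpy as np, cv2
from rig import manip, imaging
def cloud(name):
    im,d=imaging.grab_frame(name); c=imaging.get_calibration(name)
    K=np.array(c["intrinsics"]);R=np.array(c["attitude"]);o=np.array(c["origin"])
    v,u=np.mgrid[0:480,0:640]
    P=np.stack([(u-K[0,2])/K[0,0]*d,-(v-K[1,2])/K[1,1]*d,-d],-1)@R.T+o
    P[d==0]=np.nan
    return im,P
E
python3 - <<'E'
from h import *
np.set_printoptions(precision=3,suppress=True)
for n in("scene","top"):
    im,P=cloud(n); cv2.imwrite(f"pics/{n}0.png",im); np.save(n+"0.npy",P)
    print(imaging.get_calibration(n))
s=manip.read_state();print(s)
E
```

```text
{'intrinsics': array([[527.465,   0.   , 319.042],
       [  0.   , 527.465, 255.522],
       [  0.   ,   0.   ,   1.   ]]), 'origin': array([1307.822,  654.182,  775.497]), 'attitude': array([[-0.716, -0.364,  0.596],
       [ 0.698, -0.395,  0.597],
       [ 0.018,  0.844,  0.537]])}
{'intrinsics': array([[550.677,   0.   , 319.497],
       [  0.   , 550.677, 245.726],
       [  0.   ,   0.   ,   1.   ]]), 'origin': array([ 280.088,  -88.344, 1470.974]), 'attitude': array([[-0.025,  0.982, -0.186],
       [-1.   , -0.026,  0.002],
       [-0.003,  0.186,  0.982]])}
{'time_s': 0.1, 'q': array([73.522, 36.054,  2.205, 86.991, -1.549, 57.086, -1.148]), 'qvel': array([-0.103, -0.162,  0.071, -0.12 ,  0.028, -0.084, -0.016]), 'joint_torque': array([  0.002, -56.453,   1.231, -19.397,   0.011,   0.005,  -0.   ]), 'eef_pos': array([ 142.887, -633.506,  230.469]), 'tool_rot': array([[ 0.976,  0.22 , -0.   ],
       [ 0.22 , -0.976,  0.002],
       [-0.   , -0.002, -1.   ]]), 'contact_force': array([-0.142, -0.315, -0.056]), 'wrist_torque': array([ 0.053, -0.031,  0.019]), 'grip_force': 0.0, 'opening': 85.59150758093229}
```

View pics/top0.png

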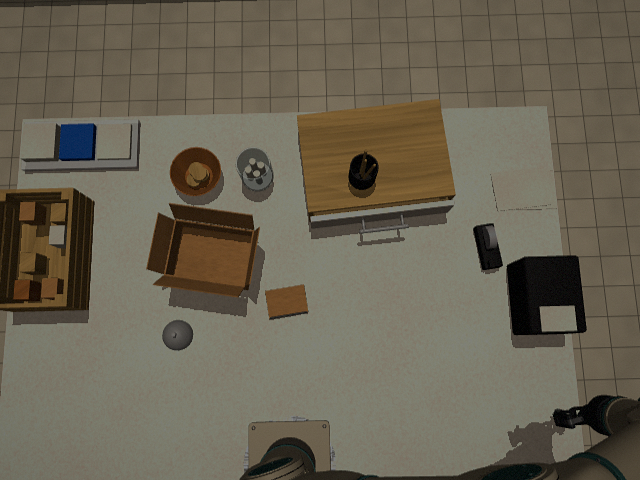

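View pics/scene0.png

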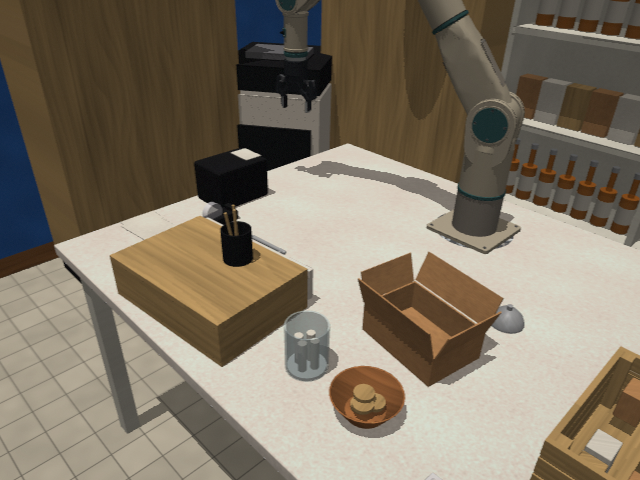

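Top view: the unit is at pixels (298-455, 100-215) with its handle at (384,230). The carton is at (207,255) with flaps open, the notepad at (287,301), the dispenser at (487,246), the jar at (255,170), the bowl at (195,172) and the bell at (177,334).

```bash
cat > m.py <<'E'
from h import *
np.set_printoptions(precision=1,suppress=True)
A=np.load("top0.npy");B=np.load("scene0.npy")
print("table z",np.nanmedian(A[350:390,300:400,2]), np.nanmedian(B[330:350,560:600,2]))
# unit
for n,P in(("top",A),("scene",B)):
    Q=P.reshape(-1,3);Q=Q[np.isfinite(Q[:,0])]
    m=(abs(Q[:,2]-110)<6)&(Q[:,0]>500)&(Q[:,0]<1000)&(Q[:,1]<120)&(Q[:,1]>-450)
    U=Q[m]; r=cv2.minAreaRect(U[:,:2].astype(np.float32)); print(n,"unit top",r,cv2.boxPoints(r).ravel(),np.median(U[:,2]))
    m=(Q[:,2]>60)&(Q[:,2]<84)&(Q[:,0]>450)&(Q[:,0]<640)&(Q[:,1]<60)&(Q[:,1]>-400)
    H=Q[m]; print("front pts",len(H))
Hp=A[218:248,345:425].reshape(-1,3);Hp=Hp[Hp[:,2]>60];print("handle",len(Hp),Hp.min(0),Hp.max(0),cv2.minAreaRect(Hp[:,:2].astype(np.float32)))
# obstacles
for n,(u0,u1,v0,v1) in dict(notepad=(262,312,280,322),bell=(160,196,318,352),disp=(470,505,220,275),jar=(233,276,145,195),bowl=(165,225,145,202),pencup=(345,382,148,192)).items():
    q=A[v0:v1,u0:u1].reshape(-1,3);z=115 if n=="pencup" else 5
    q=q[q[:,2]>z];print(n,np.percentile(q,1,axis=0),np.percentile(q,99,axis=0))
# carton
for n,P,b in(("top",A,(140,265,195,305)),("scene",B,(350,505,245,385))):
    q=P[b[2]:b[3],b[0]:b[1]].reshape(-1,3);q=q[np.isfinite(q[:,0])]
    f=q[q[:,2]>88]; c=q[(q[:,2]<8)&(q[:,2]>2.5)]
    print(n,len(f),f.min(0),f.max(0)); print("floor",cv2.minAreaRect(c[:,:2].astype(np.float32)))
    np.save("flap_"+n+".npy",f)
E
python3 m.py
cat > flaps.py <<'E'
from h import *
from scipy.optimize import least_squares
F=np.vstack([np.load("flap_top.npy"),np.load("flap_scene.npy")])
F=F[np.random.default_rng(0).permutation(len(F))[:4000]]
# params: cx,cy,yaw, 4 angles
D=[(0,1,105,75,70,72),(0,-1,105,75,70,72),(-1,0,75,79,73,105),(1,0,75,79,73,105)]
def res(p):
    c,s=np.cos(p[2]),np.sin(p[2]); L=(F[:,:2]-p[:2])@np.array([[c,-s],[s,c]])
    r=[]
    for (dx,dy,h,z,l,w),a in zip(D,p[3:]):
        o=L[:,0]*dx+L[:,1]*dy-h; t=-L[:,0]*dy+L[:,1]*dx; zz=F[:,2]-z
        u=-np.cos(a)*o+np.sin(a)*zz; nrm=np.sin(a)*o+np.cos(a)*zz
        du=np.maximum(0,u-l)+np.maximum(0,-u); dt=np.maximum(0,abs(t)-w)
        r.append(np.sqrt(nrm**2+du**2+dt**2))
    return np.minimum(np.min(r,0),15)
q=F.mean(0)
best=min((least_squares(res,[q[0]+i,q[1]+j,np.radians(y),1.95,1.95,1.95,1.95],loss="soft_l1",f_scale=2,x_scale=[10,10,.1,.2,.2,.2,.2]) for i in(-15,15) for j in(-15,15) for y in(-15,-5,5)),key=lambda s:s.cost)
print(best.x,np.degrees(best.x[2]),np.median(best.fun),np.mean(best.fun>5))
E
python3 flaps.py
```

```text
table z -0.0812410130392891 -0.005947486350066811
top unit top ((745.85009765625, -153.42706298828125), (337.8313293457031, 599.6593627929688), 15.511061668395996) [ 502.9   90.3  663.3 -487.5  988.8 -397.2  828.4  180.7] 110.01080385157616
front pts 552
scene unit top ((749.9024658203125, -155.09573364257812), (336.7537841796875, 604.9291381835938), 16.870946884155273) [ 501.    85.5  676.6 -493.4  998.8 -395.7  823.3  183.2] 110.89106624267367
front pts 231
handle 300 [ 577.2 -322.4   60.4] [ 618.4 -158.7   92. ] ((600.287841796875, -240.66717529296875), (40.68759536743164, 161.9142608642578), 3.7217743396759033)
notepad [364.6 -54.    5.2] [457.5  54.4  17.1]
bell [292.7 251.4   5.2] [367.8 326.3  48.4]
disp [ 477.5 -584.     5.2] [ 604.8 -502.9   78.3]
jar [715.8  32.7   5.4] [822.5 127.3 113.8]
bowl [698.7 174.6   5.3] [843.  317.9  53.6]
pencup [ 681.  -243.6  115.1] [ 782.5 -169.2  237.3]
top 3039 [413.3  57.3  88. ] [650.3 334.6 155.4]
floor ((559.0337524414062, 230.54132080078125), (347.24267578125, 301.1754455566406), 88.67757415771484)
scene 5671 [411.2  55.3  88. ] [649.3 332.7 152.3]
floor ((380.46630859375, 139.90704345703125), (552.5968017578125, 431.6062316894531), 42.837684631347656)
[ 5.35587718e+02  1.94746909e+02 -1.70681914e-01 -4.37602387e+00
  1.88234054e+00  2.02158542e+00  1.88334437e+00] -9.77935329008701 1.0859301477260237 0.008
```

```bash
python3 - <<'E'
from h import *
A=np.load("top0.npy");np.set_printoptions(precision=1,suppress=True)
q=A[95:225,290:462].reshape(-1,3);q=q[abs(q[:,2]-110)<5]
r=cv2.minAreaRect(q[:,:2].astype(np.float32));print(r)
q=A[205:248,300:460].reshape(-1,3);q=q[np.isfinite(q[:,0])]
c=np.array(r[0]);y=np.radians(r[2]) if r[2]<45 else np.radians(r[2]-90)
print("yaw",np.degrees(y))
L=(q[:,:2]-c)@np.array([[np.cos(y),-np.sin(y)],[np.sin(y),np.cos(y)]])
m=(q[:,2]>60)&(q[:,2]<80)&(L[:,0]<-150)&(L[:,0]>-230)
print(m.sum(),np.histogram(L[m,0],bins=np.arange(-230,-145,5)))
b=m&(L[:,0]<np.percentile(L[m,0],60)); print(np.percentile(L[m,0],[2,20,50,80]),np.percentile(L[m,1],[0,2,98,100]))
p=A[205:248,300:460].reshape(-1,3)
m2=(q[:,2]>85)&(q[:,2]<100);print("front panel top",m2.sum(),np.percentile(L[m2,0],[2,20,50,80,98]))
E
```

```text
((766.2403564453125, -241.7411346435547), (290.5975341796875, 380.9019775390625), 5.408266544342041)
yaw 5.408266544342042
232 (array([ 0,  0,  0,  0,  0,  0,  0,  0,  7, 88, 78, 14, 11, 11, 10, 13]), array([-230, -225, -220, -215, -210, -205, -200, -195, -190, -185, -180,
       -175, -170, -165, -160, -155, -150]))
[-185.1 -182.8 -178.5 -171.2] [-63.8 -59.3  61.5  65.4]
front panel top 803 [-145.6 -143.8 -137.9 -130.7 -121.6]
```

```bash
cat > t.py <<'E'
# usage: t.py "x y z yawY" ... : rows between successive waypoints (each relative to previous), yawY=world angle of tool y, tool down
import sys
from h import *
from scipy.spatial.transform import Rotation as R
s=manip.read_state();p=s["eef_pos"];M=s["tool_rot"];np.set_printoptions(precision=2,suppress=True)
print("t",s["time_s"],"p",p,"yaw",np.degrees(np.arctan2(M[1,1],M[0,1])),"F",s["contact_force"],"op",s["opening"],"grip",s["grip_force"],"q7",s["q"][6])
for a in sys.argv[1:]:
    x,y,z,w,*ti=map(float,a.split()); w=np.radians(w);yy=np.array([np.cos(w),np.sin(w),0]);zz=np.array([0,0,-1.])
    T=np.c_[np.cross(yy,zz),yy,zz]
    if ti: T=T@R.from_euler("XYZ",ti,degrees=True).as_matrix()
    d=M.T@(np.array([x,y,z])-p)/10;r=R.from_matrix(M.T@T).as_rotvec(degrees=True)
    print(a,"->",d,r,"rows>=%.1f"%max(np.linalg.norm(d)/6.25,np.linalg.norm(r)/10.7)); p=np.array([x,y,z]);M=T
E
python3 t.py "365 -446 210 -36" "587 -259 200 5" "587 -259 54 5"
```

```text
t 0.1 p [ 142.89 -633.51  230.47] yaw -77.29644080986482 F [-0.14 -0.31 -0.06] op 85.59150758093229 grip 0.0 q7 -1.1479083180732188
365 -446 210 -36 -> [ 25.79 -13.4    2.07] [ -0.1   -0.04 -41.3 ] rows>=4.7
587 -259 200 5 -> [28.18  6.97  1.  ] [  0.   0. -41.] rows>=4.6
587 -259 54 5 -> [ 0.   0.  14.6] [0. 0. 0.] rows>=2.3
```

Call:
arm_command:
  series:
    - [25.8,-13.4,2.1,0,0,-41.3,3.2]
    - [25.8,-13.4,2.1,0,0,-41.3,3.2]
    - [25.8,-13.4,2.1,0,0,-41.3,3.2]
    - [25.8,-13.4,2.1,0,0,-41.3,3.2]
    - [25.8,-13.4,2.1,0,0,-41.3,3.2]

```text
time_s: 0.72
eef_pos: [367.7, -443.7, 209.9]
tool_rot: [[0.584, 0.812, 0.001], [0.812, -0.584, 0.002], [0.002, -0.0, -1.0]]
contact_force: [0.5, -0.1, 0.3]
opening: 32.3
grip_force: 0.0
```

Call:
arm_command:
  series:
    - [28.2,7.0,1.0,0,0,-41,3.2]
    - [28.2,7.0,1.0,0,0,-41,3.2]
    - [28.2,7.0,1.0,0,0,-41,3.2]
    - [28.2,7.0,1.0,0,0,-41,3.2]
    - [28.2,7.0,1.0,0,0,-41,3.2]

```text
time_s: 1.35
eef_pos: [589.7, -256.3, 199.8]
tool_rot: [[-0.092, 0.996, 0.0], [0.996, 0.092, 0.002], [0.002, 0.001, -1.0]]
contact_force: [0.3, 0.2, 0.8]
opening: 31.7
grip_force: 0.0
```

```bash
python3 t.py "587 -259 54 5"; python3 - <<'E'
from h import *
im,P=cloud("top");cv2.imwrite("pics/top1.png",cv2.resize(im[150:260,290:470],None,fx=4,fy=4))
im,P=cloud("scene");cv2.imwrite("pics/sc1.png",im)
# exact unit edges from image 0: front edge & side edges by line fit
A=np.load("top0.npy")
E=[]
for u in range(312,445,4):
    col=A[100:240,u]; k=np.where(abs(col[:,2]-110)<4)[0]; E.append(col[k[-1],:2])
E=np.array(E);l=cv2.fitLine(E.astype(np.float32),cv2.DIST_HUBER,0,.01,.01).ravel();print("front edge",l,np.degrees(np.arctan2(l[1],l[0])))
E

```

```text
t 1.35 p [ 589.69 -256.28  199.79] yaw 5.252176840909043 F [0.35 0.21 0.83] op 31.731104003261347 grip 0.0 q7 13.40440682513303
587 -259 54 5 -> [-0.27 -0.3  14.58] [ 0.04 -0.11  0.25] rows>=2.3
front edge [ 9.8836519e-02 -9.9510366e-01  6.4480768e+02 -2.3719684e+02] -84.32782
```

Call:
arm_command:
  series:
    - [-0.27,-0.3,7,0,0,0.3,2.6]
    - [-0.27,-0.3,12,0,0,0.3,2.6]
    - [-0.27,-0.3,14.5,0,0,0.3,2.6]
    - [-0.27,-0.3,14.5,0,0,0.3,2.6]

```text
time_s: 1.95
eef_pos: [584.4, -262.8, 54.0]
tool_rot: [[-0.082, 0.997, -0.001], [0.997, 0.082, 0.001], [0.001, -0.001, -1.0]]
contact_force: [0.8, 1.0, -0.0]
opening: 26.2
grip_force: 0.3
```

Call:
arm_command:
  series:
    - [0,0,0,0,0,0,0]
    - [0,0,0,0,0,0,0]
    - [0,0,0,0,0,0,0]
    - [0,0,0,0,0,0,0]

```text
time_s: 2.45
eef_pos: [584.2, -263.0, 55.2]
tool_rot: [[-0.082, 0.997, -0.001], [0.997, 0.082, -0.0], [-0.0, -0.001, -1.0]]
contact_force: [-0.0, -0.9, -2.1]
opening: 8.6
grip_force: 58.4
```

Call:
arm_command:
  series:
    - [0,-3,0,0,0,0,0]
    - [-0.1,-7,0,0,0,0,0]
    - [-0.15,-11,0,0,0,0,0]
    - [-0.2,-15,0,0,0,0,0]
    - [-0.2,-18,0,0,0,0,0]

```text
time_s: 3.08
eef_pos: [404.1, -280.1, 55.2]
tool_rot: [[-0.081, 0.997, 0.0], [0.997, 0.081, -0.001], [-0.001, 0.0, -1.0]]
contact_force: [3.5, -4.7, -13.1]
opening: 9.0
grip_force: 60.2
```

Call:
arm_command:
  series:
    - [0,-0.3,0,0,0,0,0]
    - [0,-0.6,0,0,0,0,0]
    - [0,-0.6,0,0,0,0,0]
    - [0,-0.6,0,0,0,0,0]

```text
time_s: 3.58
eef_pos: [400.4, -280.5, 55.2]
tool_rot: [[-0.082, 0.997, 0.001], [0.997, 0.082, -0.001], [-0.001, 0.001, -1.0]]
contact_force: [0.6, -5.6, -8.9]
opening: 8.9
grip_force: 60.7
```

Call:
arm_command:
  series:
    - [0,0,0,0,0,0,2.6]
    - [0,0,0,0,0,0,2.6]
    - [0,0,-5,0,0,0,2.6]
    - [0,0,-11,0,0,0,2.6]
    - [0,0,-17,0,0,0,2.6]

```text
time_s: 4.2
eef_pos: [399.9, -278.9, 227.5]
tool_rot: [[-0.083, 0.997, 0.001], [0.997, 0.083, 0.001], [0.001, 0.001, -1.0]]
contact_force: [0.5, -1.1, 0.5]
opening: 26.1
grip_force: 0.0
```

Call:
arm_command:
  series:
    - [-4,-2,-5,0,0,10,8]
    - [-10,-2,-10,0,0,20,8]
    - [-15,-2,-12,0,0,30,8]
    - [-15,-2,-12,0,0,40,8]
    - [-15,-2,-12,0,0,50,8]

```text
time_s: 4.82
eef_pos: [392.4, -431.6, 346.0]
tool_rot: [[0.715, 0.699, 0.002], [0.699, -0.715, -0.001], [0.001, 0.002, -1.0]]
contact_force: [-0.0, 0.7, 0.2]
opening: 80.1
grip_force: 0.0
```

```bash
python3 - <<'E'
from h import *
im,P=cloud("top");np.save("top2.npy",P);cv2.imwrite("pics/top2.png",cv2.resize(im[130:330,270:470],(800,600)) if 0 else cv2.resize(im[170:320,290:470],None,fx=4,fy=4))
E
python3 t.py
```

```text
t 4.875 p [ 392.54 -430.62  345.78] yaw -45.89240931984181 F [-0.8   0.74 -0.9 ] op 79.98369006929278 grip 0.0 q7 -6.037374975999604
```

View pics/top2.png

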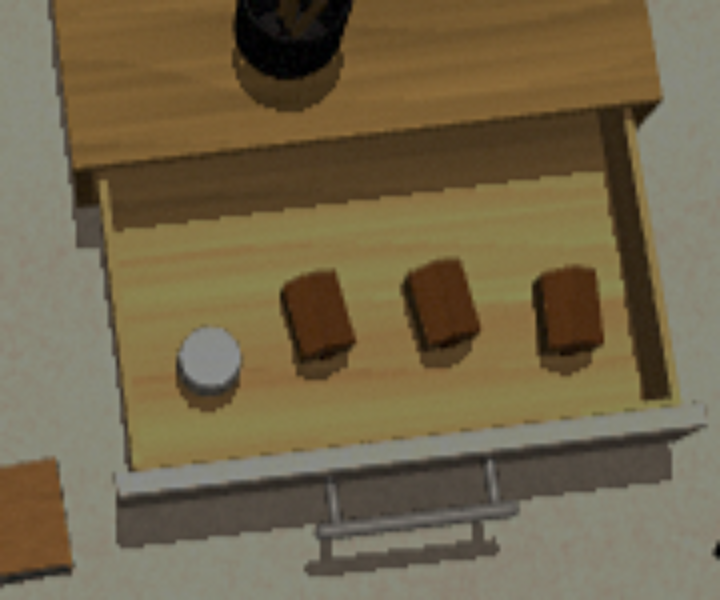

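Cottages at crop (317,313), (440,302) and (568,308), with the tin at (210,358). All are clear of each other.

```bash
cat > c.py <<'E'
from h import *
import sys
np.set_printoptions(precision=1,suppress=True)
im,P=cloud("top");np.save("last.npy",P)
c,s=np.cos(np.radians(5.4)),np.sin(np.radians(5.4))
L=(P[...,:2]-[766.2,-241.7])@np.array([[c,-s],[s,c]])
m=(P[...,2]>50)&(P[...,2]<82)&(L[...,0]>-300)&(L[...,0]<-155)&(abs(L[...,1])<160)
n,lab,st,_=cv2.connectedComponentsWithStats(m.astype(np.uint8))
for i in range(1,n):
    if st[i,4]<60: continue
    k=lab==i;q=P[k];r=cv2.minAreaRect(q[:,:2].astype(np.float32))
    a=r[2] if r[1][0]>r[1][1] else r[2]-90
    X=q[:,:2]-q[:,:2].mean(0);hi=q[q[:,2]>66]
    print("px",st[i],"rect",np.array(r[0]),np.array(r[1]),"long axis",a,"zmax",np.percentile(q[:,2],98),"col",im[k].mean(0),"unitframe",np.array(L[k].mean(0)))
    if len(hi)>10: l=cv2.fitLine(hi[:,:2].astype(np.float32),cv2.DIST_L2,0,.01,.01).ravel();print("  ridge",l[2:],np.degrees(np.arctan(l[1]/l[0])))
E
python3 c.py
```

```text
px [392 234  19  22 273] rect [ 545.6 -302.9] [51.7 37.3] long axis 12.387170791625977 zmax 75.9332970562621 col [19.6 45.5 76.5] unitframe [-226.7  -38.7]
  ridge [ 544.7 -301.9] 16.600487
px [361 237  18  22 275] rect [ 539.9 -221.1] [51.2 36.7] long axis 13.5693359375 zmax 76.09263851066306 col [19.9 45.7 76.5] unitframe [-224.7   42.9]
  ridge [ 539.6 -220.5] 13.208981
px [425 236  16  21 281] rect [ 538.5 -386.2] [51.4 37.7] long axis 3.4985392093658447 zmax 76.39987894145797 col [19.  44.9 75.3] unitframe [-241.1 -120.4]
  ridge [ 538.8 -385.1] 0.8484368
px [335 251  15  17 196] rect [ 510.7 -149. ] [39.3 39.1] long axis 23.11989974975586 zmax 69.05068898738277 col [126.9 130.  129.2] unitframe [-245.9  116.7]
  ridge [ 511.3 -148.9] -38.209763
```

```bash
python3 t.py "539 -385 150 2.5" "539 -385 32 2.5" "539 -385 210 2.5" "528 -100 220 -5" "525 253 220 -9.8" "525 253 30 -9.8"
```

```text
t 4.925 p [ 392.53 -430.24  345.61] yaw -45.26469133116696 F [ 0.14 -0.74  0.13] op 79.79654715339692 grip 0.0 q7 -5.498915647622413
539 -385 150 2.5 -> [13.58  7.09 19.57] [  0.03  -0.02 -47.76] rows>=4.5
539 -385 32 2.5 -> [ 0.   0.  11.8] [0. 0. 0.] rows>=1.9
539 -385 210 2.5 -> [  0.    0.  -17.8] [0. 0. 0.] rows>=2.8
528 -100 220 -5 -> [28.52  0.14 -1.  ] [0.  0.  7.5] rows>=4.6
525 253 220 -9.8 -> [35.14 -3.38  0.  ] [0.  0.  4.8] rows>=5.6
525 253 30 -9.8 -> [ 0.  0. 19.] [0. 0. 0.] rows>=3.0
```

Call:
arm_command:
  series:
    - [13.6,7.1,19.6,0,0,-48,7]
    - [13.6,7.1,19.6,0,0,-48,7]
    - [13.6,7.1,19.6,0,0,-48,7]
    - [13.6,7.1,19.6,0,0,-48,7]
    - [13.6,7.1,19.6,0,0,-48,7]

```text
time_s: 5.55
eef_pos: [539.7, -379.9, 144.0]
tool_rot: [[-0.061, 0.998, -0.005], [0.998, 0.061, 0.008], [0.009, -0.004, -1.0]]
contact_force: [-1.1, -0.7, 0.7]
opening: 69.8
grip_force: 0.0
```

Call:
arm_command:
  series:
    - [0,0,0,0,0,0,7]
    - [0,0,0,0,0,0,7]

```text
time_s: 5.8
eef_pos: [538.7, -386.2, 150.4]
tool_rot: [[-0.047, 0.999, 0.001], [0.999, 0.047, -0.001], [-0.001, 0.001, -1.0]]
contact_force: [-1.0, 0.0, 1.1]
opening: 69.9
grip_force: 0.0
```

```bash
python3 t.py "539 -385 32 2.5"
```

```text
t 5.8 p [ 538.7  -386.18  150.37] yaw 2.6700552430063174 F [-1.    0.03  1.07] op 69.94913553314743 grip 0.0 q7 19.994289771425695
539 -385 32 2.5 -> [ 0.13  0.02 11.84] [0.07 0.06 0.17] rows>=1.9
```

Call:
arm_command:
  series:
    - [0.1,0,5,0,0,0,7]
    - [0.1,0,9,0,0,0,7]
    - [0.1,0,11.8,0,0,0,7]
    - [0.1,0,11.8,0,0,0,7]

```text
time_s: 6.3
eef_pos: [537.0, -384.5, 30.4]
tool_rot: [[-0.047, 0.999, -0.003], [0.999, 0.047, 0.001], [0.001, -0.003, -1.0]]
contact_force: [-0.3, 0.1, 0.7]
opening: 70.3
grip_force: 0.0
```

Call:
arm_command:
  series:
    - [0,0,0,0,0,0,3.5]
    - [0,0,0,0,0,0,3.5]
    - [0,0,0,0,0,0,3.5]
    - [0,0,0,0,0,0,3.5]

```text
time_s: 6.8
eef_pos: [539.9, -385.7, 33.7]
tool_rot: [[-0.047, 0.999, 0.003], [0.999, 0.047, -0.002], [-0.002, 0.003, -1.0]]
contact_force: [-0.7, -0.0, 7.5]
opening: 49.2
grip_force: 62.5
```

Call:
arm_command:
  series:
    - [0,0,-4,0,0,0,3.5]
    - [0,0,-9,0,0,0,3.5]
    - [0,0,-14,0,0,0,3.5]
    - [0,0,-19,0,0,0,3.5]
    - [0,0,-19,0,0,0,3.5]

```text
time_s: 7.42
eef_pos: [541.4, -386.0, 227.1]
tool_rot: [[-0.047, 0.999, 0.009], [0.999, 0.047, -0.006], [-0.006, 0.009, -1.0]]
contact_force: [0.5, -0.2, -1.0]
opening: 49.4
grip_force: 66.3
```

```bash
python3 t.py "543 -80 220 -5" "546 254 220 -9.8" "546 254 24 -9.8" 
```

```text
t 7.425 p [ 541.37 -385.98  227.09] yaw 2.6951316971061337 F [ 0.51 -0.23 -0.99] op 49.42774286315163 grip 66.31292313337326 q7 21.7101733392751
543 -80 220 -5 -> [30.56  1.6   0.54] [0.51 0.31 7.69] rows>=4.9
546 254 220 -9.8 -> [33.3  -2.61  0.  ] [0.  0.  4.8] rows>=5.3
546 254 24 -9.8 -> [ 0.   0.  19.6] [0. 0. 0.] rows>=3.1
```

Call:
arm_command:
  series:
    - [6,0.4,0.5,0,0,2,3.5]
    - [12,0.7,0.5,0,0,4,3.5]
    - [18,1,0.5,0,0,6,3.5]
    - [24,1.3,0.5,0,0,8,3.5]
    - [30.6,1.6,0.5,0,0,8,3.5]

```text
time_s: 8.05
eef_pos: [539.4, -80.2, 215.9]
tool_rot: [[0.093, 0.996, -0.0], [0.996, -0.093, -0.0], [-0.0, -0.0, -1.0]]
contact_force: [1.0, -0.2, -0.8]
opening: 49.1
grip_force: 66.3
```

Call:
arm_command:
  series:
    - [6,-0.5,0,0,0,2,3.5]
    - [12,-1,0,0,0,4.5,3.5]
    - [18,-1.5,0,0,0,4.5,3.5]
    - [24,-2,0,0,0,4.5,3.5]
    - [29,-2.4,0,0,0,4.5,3.5]

```text
time_s: 8.68
eef_pos: [542.1, 211.6, 215.9]
tool_rot: [[0.168, 0.986, -0.001], [0.986, -0.168, 0.0], [0.0, -0.001, -1.0]]
contact_force: [1.0, -1.4, 0.4]
opening: 48.8
grip_force: 66.3
```

Call:
arm_command:
  series:
    - [3,-0.2,0,0,0,0,3.5]
    - [4.2,-0.3,0,0,0,0,3.5]
    - [4.2,-0.3,0,0,0,0,3.5]
    - [4.2,-0.3,0,0,0,0,3.5]

```text
time_s: 9.18
eef_pos: [547.4, 248.6, 216.0]
tool_rot: [[0.173, 0.985, -0.0], [0.985, -0.173, -0.002], [-0.002, -0.0, -1.0]]
contact_force: [0.9, -0.3, -0.2]
opening: 49.3
grip_force: 66.4
```

```bash
python3 t.py "546 254 24 -9.8" 
```

```text
t 9.175 p [547.36 248.6  216.03] yaw -9.934663596420416 F [ 0.92 -0.31 -0.17] op 49.3187912440872 grip 66.35239720344543 q7 -50.173129571397645
546 254 24 -9.8 -> [ 0.54 -0.22 19.2 ] [-0.01  0.11 -0.13] rows>=3.1
```

Call:
arm_command:
  series:
    - [0.1,-0.1,5,0,0,0,3.5]
    - [0.1,-0.1,10,0,0,0,3.5]
    - [0.1,-0.1,15,0,0,0,3.5]
    - [0.1,-0.1,18,0,0,0,3.5]
    - [0.1,-0.1,19.7,0,0,0,3.5]

```text
time_s: 9.8
eef_pos: [546.1, 249.9, 17.8]
tool_rot: [[0.172, 0.985, -0.002], [0.985, -0.172, -0.002], [-0.002, -0.001, -1.0]]
contact_force: [0.0, -0.1, 0.1]
opening: 49.5
grip_force: 66.4
```

Call:
arm_command:
  series:
    - [0,0,0,0,0,0,3.5]
    - [0,0,0,0,0,0,6.5]
    - [0,0,0,0,0,0,6.5]
    - [0,0,-1,0,0,0,6.5]
    - [0,0,-4,0,0,0,6.5]

```text
time_s: 10.42
eef_pos: [545.6, 251.7, 59.6]
tool_rot: [[0.17, 0.985, -0.002], [0.985, -0.17, -0.001], [-0.001, -0.001, -1.0]]
contact_force: [0.3, 0.6, 0.1]
opening: 64.7
grip_force: 0.0
```

Call:
arm_command:
  series:
    - [0,0,-5,0,0,0,6.5]
    - [0,0,-10,0,0,0,6.5]
    - [0,0,-16,0,0,0,6.5]
    - [-2,0,-16,0,0,0,6.5]
    - [-8,0,-16,0,0,0,7]

```text
time_s: 11.05
eef_pos: [532.8, 175.6, 220.7]
tool_rot: [[0.165, 0.986, 0.003], [0.986, -0.165, 0.003], [0.004, 0.003, -1.0]]
contact_force: [0.6, -1.2, -0.3]
opening: 69.9
grip_force: 0.0
```

Call:
arm_command:
  series:
    - [-6,0,0,0,0,-4,7]
    - [-12,0,0,0,0,-8,7]
    - [-18,0,0,0,0,-12,7]
    - [-24,0,0,0,0,-12,7]
    - [-30,0,0,0,0,-12,7]

```text
time_s: 11.68
eef_pos: [480.4, -124.6, 219.4]
tool_rot: [[-0.038, 0.999, -0.0], [0.999, 0.038, -0.0], [-0.0, -0.0, -1.0]]
contact_force: [0.1, -0.2, -0.4]
opening: 70.2
grip_force: 0.0
```

```bash
python3 c.py; python3 t.py "540 -222 180 13.4" "540 -222 32 13.4" 
```

```text
px [392 234  18  22 272] rect [ 545.6 -303.2] [50.4 36.6] long axis 13.975544929504395 zmax 75.3219666995921 col [19.8 46.  77.5] unitframe [-226.2  -38.7]
  ridge [ 544.3 -302.7] 10.836054
px [371 237   8  20 103] rect [ 542.3 -231.3] [50.8 18.1] long axis 8.883463859558105 zmax 75.41234361888372 col [21.  46.9 77.7] unitframe [-225.7   31.3]
  ridge [ 534.9 -227.3] 5.8130946
t 11.725 p [ 477.57 -135.09  218.81] yaw 1.4991817575490187 F [-1.93 -6.78  0.35] op 69.81217585237394 grip 0.0 q7 -1.9561476581208745
540 -222 180 13.4 -> [-8.82  6.03  3.92] [ -0.27   0.38 -11.9 ] rows>=1.8
540 -222 32 13.4 -> [ 0.   0.  14.8] [0. 0. 0.] rows>=2.4
```

Call:
arm_command:
  series:
    - [-4,3,2,0,0,-6,7]
    - [-8.8,6,3.9,0,0,-12,7]
    - [-8.8,6,3.9,0,0,-12,7]
    - [-8.8,6,3.9,0,0,-12,7]

```text
time_s: 12.22
eef_pos: [544.1, -207.3, 180.0]
tool_rot: [[-0.245, 0.97, -0.001], [0.97, 0.245, 0.001], [0.001, -0.001, -1.0]]
contact_force: [-0.4, -0.0, 0.7]
opening: 70.0
grip_force: 0.0
```

```bash
python3 t.py "540 -221.5 32 13.4" 
```

```text
t 12.225 p [ 544.11 -207.3   179.97] yaw 14.171954386697427 F [-0.41 -0.01  0.7 ] op 70.0255490053867 grip 0.0 q7 13.401853588444707
540 -221.5 32 13.4 -> [-1.3  -0.73 14.8 ] [-0.06 -0.08  0.77] rows>=2.4
```

Call:
arm_command:
  series:
    - [-1.3,-0.73,4,0,0,0.8,7]
    - [-1.3,-0.73,8,0,0,0.8,7]
    - [-1.3,-0.73,12,0,0,0.8,7]
    - [-1.3,-0.73,14.7,0,0,0.8,7]
    - [-1.3,-0.73,14.7,0,0,0.8,7]

```text
time_s: 12.85
eef_pos: [539.6, -220.3, 32.6]
tool_rot: [[-0.234, 0.972, -0.003], [0.972, 0.234, 0.001], [0.002, -0.003, -1.0]]
contact_force: [0.1, -0.4, -0.7]
opening: 69.7
grip_force: 0.0
```

Call:
arm_command:
  series:
    - [0,0,0,0,0,0,3.5]
    - [0,0,0,0,0,0,3.5]
    - [0,0,0,0,0,0,3.5]
    - [0,0,0,0,0,0,3.5]

```text
time_s: 13.35
eef_pos: [542.4, -222.3, 35.3]
tool_rot: [[-0.232, 0.973, 0.003], [0.973, 0.232, -0.001], [-0.001, 0.003, -1.0]]
contact_force: [-0.3, 0.8, 8.1]
opening: 49.3
grip_force: 62.6
```

Call:
arm_command:
  series:
    - [0,0,-4,0,0,0,3.5]
    - [0,0,-9,0,0,0,3.5]
    - [0,0,-14,0,0,0,3.5]
    - [0,0,-19,0,0,0,3.5]
    - [0,0,-19,0,0,0,3.5]

```text
time_s: 13.98
eef_pos: [543.9, -223.0, 228.4]
tool_rot: [[-0.231, 0.973, 0.009], [0.973, 0.231, -0.004], [-0.006, 0.008, -1.0]]
contact_force: [-1.0, -0.2, -2.0]
opening: 49.5
grip_force: 62.4
```

```bash
python3 t.py "536 190 220 -9.8"
```

```text
t 13.975 p [ 543.94 -222.98  228.36] yaw 13.384280532178387 F [-1.   -0.2  -2.01] op 49.48599764435811 grip 62.42514431476593 q7 15.708957742855075
536 190 220 -9.8 -> [40.36  8.78  0.68] [ 0.53  0.22 23.18] rows>=6.6
```

Call:
arm_command:
  series:
    - [5,1,0.5,0,0,4,3.5]
    - [11,2,0.5,0,0,9,3.5]
    - [17,3.1,0.5,0,0,14,3.5]
    - [23,4.2,0.5,0,0,19,3.5]
    - [29,5.3,0.5,0,0,23.2,3.5]

```text
time_s: 14.6
eef_pos: [524.6, 73.5, 217.8]
tool_rot: [[0.173, 0.985, -0.001], [0.985, -0.173, -0.0], [-0.001, -0.001, -1.0]]
contact_force: [1.4, -0.5, -0.4]
opening: 49.3
grip_force: 62.4
```

Call:
arm_command:
  series:
    - [3,-0.8,0,0,0,0,3.5]
    - [6,-1.5,0,0,0,0,3.5]
    - [6,-1.5,0,0,0,0,3.5]
    - [6,-1.5,0,0,0,0,3.5]

```text
time_s: 15.1
eef_pos: [520.4, 132.7, 217.7]
tool_rot: [[0.171, 0.985, -0.001], [0.985, -0.171, -0.001], [-0.001, -0.001, -1.0]]
contact_force: [0.1, 0.2, -1.1]
opening: 49.5
grip_force: 62.4
```

```bash
python3 t.py "525.6 137.5 18 -9.8"
```

```text
t 15.1 p [520.45 132.66 217.74] yaw -9.819301710524588 F [ 0.14  0.18 -1.06] op 49.477035894776115 grip 62.38008052110672 q7 -41.174012366088526
525.6 137.5 18 -9.8 -> [ 0.59  0.44 19.97] [-0.05  0.08 -0.02] rows>=3.2
```

Call:
arm_command:
  series:
    - [0.6,0.4,5,0,0,0,3.5]
    - [0.6,0.4,10,0,0,0,3.5]
    - [0.6,0.4,15,0,0,0,3.5]
    - [0.6,0.4,18,0,0,0,3.5]
    - [0.6,0.4,19.7,0,0,0,3.5]

```text
time_s: 15.72
eef_pos: [525.2, 137.0, 19.6]
tool_rot: [[0.172, 0.985, -0.002], [0.985, -0.172, -0.002], [-0.002, -0.002, -1.0]]
contact_force: [-0.4, -0.6, -0.6]
opening: 49.1
grip_force: 62.4
```

Call:
arm_command:
  series:
    - [0,0,0,0,0,0,3.5]
    - [0,0,0,0,0,0,6.5]
    - [0,0,0,0,0,0,6.5]
    - [0,0,-1,0,0,0,6.5]
    - [0,0,-4,0,0,0,6.5]

```text
time_s: 16.35
eef_pos: [525.1, 138.8, 61.8]
tool_rot: [[0.17, 0.985, -0.002], [0.985, -0.17, -0.001], [-0.001, -0.001, -1.0]]
contact_force: [-0.2, 0.5, 0.1]
opening: 65.1
grip_force: 0.0
```

Call:
arm_command:
  series:
    - [0,0,-5,0,0,0,6.5]
    - [0,0,-10,0,0,0,6.5]
    - [0,0,-16,0,0,0,6.5]
    - [-5,0,-18,0,0,0,6.5]
    - [-10,0,-20,0,0,0,7]

```text
time_s: 16.98
eef_pos: [508.7, 39.7, 263.7]
tool_rot: [[0.168, 0.986, 0.003], [0.986, -0.168, -0.0], [0.0, 0.003, -1.0]]
contact_force: [1.2, -0.5, -0.5]
opening: 70.2
grip_force: 0.0
```

Call:
arm_command:
  series:
    - [-4,0,-2,0,0,-4,7]
    - [-8,0,-2,0,0,-8,7]
    - [-12,0,-2,0,0,-12,7]
    - [-12,0,-2,0,0,-12,7]
    - [-12,0,-2,0,0,-12,7]

```text
time_s: 17.6
eef_pos: [488.5, -77.1, 282.1]
tool_rot: [[-0.038, 0.999, 0.001], [0.999, 0.038, 0.0], [0.0, 0.001, -1.0]]
contact_force: [0.2, 0.7, 1.3]
opening: 70.2
grip_force: 0.0
```

```bash
python3 c.py; python3 t.py "546 -303.5 180 13"
```

```text
px [392 234  18  22 277] rect [ 545.7 -303. ] [50.7 37.6] long axis 14.654760360717773 zmax 75.48687813215615 col [20.1 46.3 77.3] unitframe [-225.9  -38.9]
  ridge [ 545.5 -302.8] 14.403796
t 17.65 p [488.59 -76.55 281.97] yaw 2.2794383221365293 F [-1.04  0.27 -0.28] op 69.88735205308498 grip 0.0 q7 -4.394576868945871
546 -303.5 180 13 -> [-22.91   4.82  10.19] [  0.07  -0.02 -10.72] rows>=4.1
```

Call:
arm_command:
  series:
    - [-6,1,3,0,0,-4,7]
    - [-12,2,6,0,0,-8,7]
    - [-18,4,9,0,0,-11.5,7]
    - [-22.9,4.8,10.2,0,0,-11.5,7]
    - [-22.9,4.8,10.2,0,0,-11.5,7]

```text
time_s: 18.27
eef_pos: [544.5, -308.8, 177.0]
tool_rot: [[-0.232, 0.973, -0.002], [0.973, 0.232, -0.001], [-0.0, -0.003, -1.0]]
contact_force: [-0.2, 0.3, 0.6]
opening: 69.7
grip_force: 0.0
```

Call:
arm_command:
  series:
    - [0,0,0,0,0,0,7]
    - [0,0,0,0,0,0,7]

```text
time_s: 18.52
eef_pos: [546.1, -302.1, 180.1]
tool_rot: [[-0.24, 0.971, 0.001], [0.971, 0.24, 0.001], [0.001, 0.001, -1.0]]
contact_force: [0.8, 0.9, -0.2]
opening: 69.9
grip_force: 0.0
```

```bash
python3 t.py "545.7 -303.2 33 13.7"
```

```text
t 18.525 p [ 546.11 -302.06  180.14] yaw 13.906803696447854 F [ 0.76  0.86 -0.23] op 69.85278864136045 grip 0.0 q7 23.21049999813421
545.7 -303.2 33 13.7 -> [-0.11 -0.09 14.71] [ 0.07 -0.04  0.21] rows>=2.4
```

Call:
arm_command:
  series:
    - [-0.1,-0.1,4,0,0,0,7]
    - [-0.1,-0.1,8,0,0,0,7]
    - [-0.1,-0.1,12,0,0,0,7]
    - [-0.1,-0.1,14.7,0,0,0,7]
    - [-0.1,-0.1,14.7,0,0,0,7]

```text
time_s: 19.15
eef_pos: [543.7, -303.6, 31.4]
tool_rot: [[-0.239, 0.971, -0.003], [0.971, 0.239, 0.002], [0.003, -0.002, -1.0]]
contact_force: [-0.5, 0.3, 0.0]
opening: 69.9
grip_force: 0.0
```

Call:
arm_command:
  series:
    - [0,0,0,0,0,0,3.5]
    - [0,0,0,0,0,0,3.5]
    - [0,0,0,0,0,0,3.5]
    - [0,0,0,0,0,0,3.5]

```text
time_s: 19.65
eef_pos: [546.0, -306.1, 34.4]
tool_rot: [[-0.237, 0.971, 0.003], [0.971, 0.237, -0.001], [-0.002, 0.003, -1.0]]
contact_force: [-0.9, 1.9, 7.2]
opening: 49.2
grip_force: 62.6
```

Call:
arm_command:
  series:
    - [0,0,-4,0,0,0,3.5]
    - [0,0,-9,0,0,0,3.5]
    - [0,0,-14,0,0,0,3.5]
    - [0,0,-19,0,0,0,3.5]
    - [0,0,-19,0,0,0,3.5]

```text
time_s: 20.27
eef_pos: [547.2, -307.1, 227.6]
tool_rot: [[-0.237, 0.972, 0.009], [0.972, 0.237, -0.005], [-0.007, 0.008, -1.0]]
contact_force: [0.3, -0.7, -1.3]
opening: 49.4
grip_force: 62.3
```

```bash
python3 t.py "533 0 220 0" "535.6 195 220 -9.8"
```

```text
t 20.275 p [ 547.2  -307.05  227.63] yaw 13.683442225596236 F [ 0.25 -0.7  -1.27] op 49.41719399834233 grip 62.30324238538742 q7 24.587438840519077
533 0 220 0 -> [30.17  5.88  0.61] [ 0.47  0.32 13.68] rows>=4.9
535.6 195 220 -9.8 -> [19.5   0.26  0.  ] [0.  0.  9.8] rows>=3.1
```

Call:
arm_command:
  series:
    - [6,1.2,0.6,0,0,4,3.5]
    - [12,2.4,0.6,0,0,8,3.5]
    - [18,3.5,0.6,0,0,12,3.5]
    - [24,4.7,0.6,0,0,13.7,3.5]
    - [30.2,5.9,0.6,0,0,13.7,3.5]

```text
time_s: 20.9
eef_pos: [529.5, 2.2, 215.9]
tool_rot: [[0.001, 1.0, -0.0], [1.0, -0.001, -0.0], [-0.0, -0.0, -1.0]]
contact_force: [0.9, 0.1, -1.8]
opening: 49.5
grip_force: 62.3
```

Call:
arm_command:
  series:
    - [6,0.1,0,0,0,4,3.5]
    - [12,0.2,0,0,0,8,3.5]
    - [19.5,0.3,0,0,0,9.8,3.5]
    - [19.5,0.3,0,0,0,9.8,3.5]
    - [19.5,0.3,0,0,0,9.8,3.5]

```text
time_s: 21.52
eef_pos: [532.5, 196.1, 215.7]
tool_rot: [[0.168, 0.986, -0.001], [0.986, -0.168, -0.001], [-0.001, -0.001, -1.0]]
contact_force: [0.9, -0.9, -0.4]
opening: 49.3
grip_force: 62.3
```

```bash
python3 t.py "535.6 194.5 19.5 -9.8"; python3 - <<'E'
from h import *
im,P=cloud("top");cv2.imwrite("pics/top5.png",cv2.resize(im[180:320,130:290],None,fx=4,fy=4))
E
```

```text
t 21.525 p [532.54 196.09 215.73] yaw -9.666188560376066 F [ 0.92 -0.9  -0.44] op 49.34309304463939 grip 62.2899404168129 q7 -45.58874014993917
535.6 194.5 19.5 -9.8 -> [-0.09  0.35 19.62] [-0.05  0.05  0.13] rows>=3.1
```

View pics/top5.png

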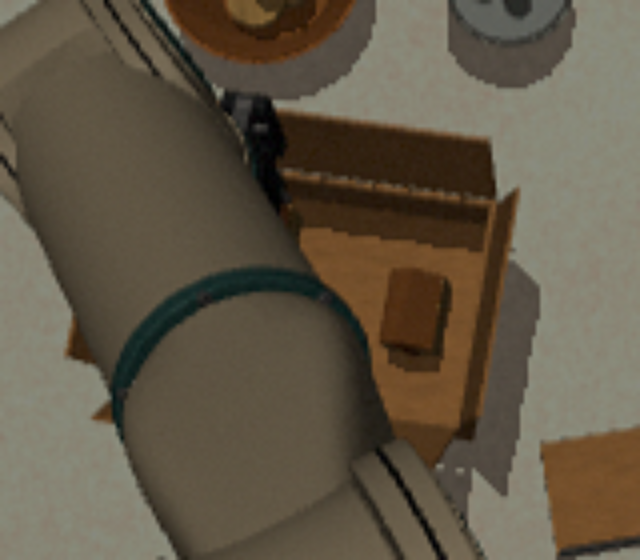

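The second cottage stands upright at crop (415,310) in the carton. The arm hides the rest.

Call:
arm_command:
  series:
    - [0,0.3,5,0,0,0,3.5]
    - [0,0.3,10,0,0,0,3.5]
    - [0,0.3,15,0,0,0,3.5]
    - [0,0.3,18,0,0,0,3.5]
    - [0,0.3,19.5,0,0,0,3.5]

```text
time_s: 22.2
eef_pos: [535.7, 191.9, 19.6]
tool_rot: [[0.173, 0.985, -0.002], [0.985, -0.173, -0.003], [-0.003, -0.002, -1.0]]
contact_force: [0.2, -0.7, 0.4]
opening: 49.4
grip_force: 62.3
```

Call:
arm_command:
  series:
    - [0,0,0,0,0,0,3.5]
    - [0,0,0,0,0,0,6.5]
    - [0,0,0,0,0,0,6.5]
    - [0,0,-1,0,0,0,6.5]
    - [0,0,-4,0,0,0,6.5]

```text
time_s: 22.82
eef_pos: [535.4, 195.0, 61.7]
tool_rot: [[0.17, 0.985, -0.002], [0.985, -0.17, -0.001], [-0.001, -0.002, -1.0]]
contact_force: [0.7, 0.9, 0.4]
opening: 64.9
grip_force: 0.0
```

Call:
arm_command:
  series:
    - [0,0,-5,0,0,0,6.5]
    - [0,0,-10,0,0,0,6.5]
    - [0,0,-16,0,0,0,6.5]
    - [-5,0,-18,0,0,0,4]
    - [-10,0,-20,0,0,0,2]

```text
time_s: 23.45
eef_pos: [519.1, 96.0, 263.7]
tool_rot: [[0.168, 0.986, 0.003], [0.986, -0.168, 0.0], [0.001, 0.003, -1.0]]
contact_force: [-0.2, -1.1, 0.1]
opening: 29.3
grip_force: 0.0
```

Call:
arm_command:
  series:
    - [-6,0,-1,0,0,0,0]
    - [-12,0,-2,0,0,0,0]
    - [-15,0,-2,0,0,0,0]
    - [-15,0,-2,0,0,0,0]
    - [-15,0,-2,0,0,0,0]

```text
time_s: 24.08
eef_pos: [493.8, -50.1, 282.0]
tool_rot: [[0.169, 0.986, 0.001], [0.986, -0.169, 0.001], [0.001, 0.001, -1.0]]
contact_force: [0.1, 1.3, 0.5]
opening: -0.0
grip_force: 0.0
```

```bash
python3 t.py; python3 - <<'E'
from h import *
im,P=cloud("top");np.save("top6.npy",P);im2,P2=cloud("scene");np.save("sc6.npy",P2)
a=cv2.resize(im[170:320,130:310],(480,400));b=cv2.resize(im2[230:390,340:520],(320,284))
o=np.zeros((400,800,3),np.uint8);o[:,:480]=a;o[:284,480:]=b;cv2.imwrite("pics/c6.png",o)
for n,Q,b in(("top",P,(140,265,195,305)),("scene",P2,(350,505,245,385))):
    q=Q[b[2]:b[3],b[0]:b[1]].reshape(-1,3);q=q[(q[:,2]>88)&(q[:,2]<158)&(q[:,0]>390)&(q[:,0]<670)&(q[:,1]>30)&(q[:,1]<350)];np.save("flap_"+n+".npy",q)
E
python3 flaps.py
```

```text
t 24.075 p [493.77 -50.05 282.  ] yaw -9.733518737729405 F [0.06 1.26 0.51] op -0.0379931665659301 grip 0.0 q7 -17.00585020600002
[ 5.35756791e+02  1.94569003e+02 -1.71720605e-01  1.90857561e+00
  1.88039607e+00  2.02290626e+00  1.87880392e+00] -9.838865920673175 1.1102078772391568 0.00525
```

View pics/c6.png

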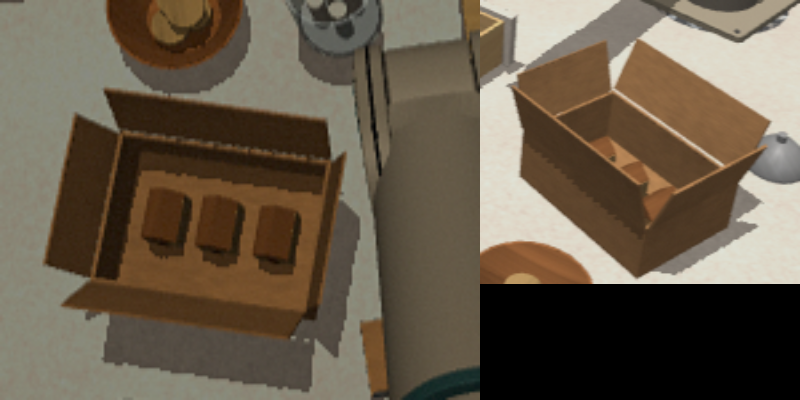

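All three cottages stand in the carton (crop (165,215), (218,225), (275,235)) and all four flaps are open. Next I'll shut the drawer by pushing on the handle with closed fingers.

```bash
python3 t.py "368 -281 200 5.5" "368 -281 58 5.5"
```

```text
t 24.175 p [493.88 -49.49 281.64] yaw -9.639382203332389 F [-0.14  0.23  1.14] op 0.2835784343961797 grip 0.0 q7 -16.994352644086376
368 -281 200 5.5 -> [-24.94  -8.54   8.14] [  0.03  -0.04 -15.14] rows>=4.4
368 -281 58 5.5 -> [ 0.   0.  14.2] [0. 0. 0.] rows>=2.3
```

Call:
arm_command:
  series:
    - [-6,-2,2,0,0,-4,0]
    - [-12,-4,4,0,0,-8,0]
    - [-18,-6,6,0,0,-12,0]
    - [-24.9,-8.5,8.1,0,0,-15.1,0]
    - [-24.9,-8.5,8.1,0,0,-15.1,0]

```text
time_s: 24.8
eef_pos: [365.6, -283.9, 199.3]
tool_rot: [[-0.09, 0.996, -0.002], [0.996, 0.09, 0.0], [0.001, -0.002, -1.0]]
contact_force: [0.7, 0.9, -0.3]
opening: 0.1
grip_force: 0.0
```

Call:
arm_command:
  series:
    - [0,0,0,0,0,0,0]
    - [0,0,0,0,0,0,0]

```text
time_s: 25.05
eef_pos: [369.0, -280.5, 200.6]
tool_rot: [[-0.095, 0.995, 0.001], [0.995, 0.095, 0.001], [0.0, 0.001, -1.0]]
contact_force: [-0.0, -0.5, 0.7]
opening: 0.2
grip_force: 0.0
```

Call:
arm_command:
  series:
    - [0,0,5,0,0,0,0]
    - [0,0,10,0,0,0,0]
    - [0,0,14.2,0,0,0,0]
    - [0,0,14.2,0,0,0,0]
    - [0,0,14.2,0,0,0,0]

```text
time_s: 25.68
eef_pos: [369.2, -281.5, 59.6]
tool_rot: [[-0.095, 0.996, 0.002], [0.996, 0.095, -0.001], [-0.001, 0.002, -1.0]]
contact_force: [-0.6, -0.8, -0.2]
opening: 0.0
grip_force: 0.0
```

Call:
arm_command:
  series:
    - [0,2,0,0,0,0,0]
    - [0,5,0,0,0,0,0]
    - [0,8,0,0,0,0,0]
    - [0,11,0,0,0,0,0]
    - [0,14,0,0,0,0,0]

```text
time_s: 26.3
eef_pos: [507.9, -269.1, 60.8]
tool_rot: [[-0.092, 0.996, 0.001], [0.996, 0.092, -0.001], [-0.001, 0.001, -1.0]]
contact_force: [-1.5, -1.0, -1.6]
opening: -0.4
grip_force: 0.9
```

Call:
arm_command:
  series:
    - [0,2,0,0,0,0,0]
    - [0,3.5,0,0,0,0,0]
    - [0,4.5,0,0,0,0,0]
    - [0,5,0,0,0,0,0]
    - [0,5,0,0,0,0,0]

```text
time_s: 26.92
eef_pos: [557.0, -264.6, 58.5]
tool_rot: [[-0.092, 0.996, 0.001], [0.996, 0.092, -0.0], [-0.0, 0.001, -1.0]]
contact_force: [-0.6, 0.2, 0.1]
opening: 0.0
grip_force: 0.0
```

Call:
arm_command:
  series:
    - [0,0.4,0,0,0,0,0]
    - [0,0.8,0,0,0,0,0]
    - [0,1.0,0,0,0,0,0]
    - [0,1.0,0,0,0,0,0]

```text
time_s: 27.42
eef_pos: [567.1, -263.5, 58.3]
tool_rot: [[-0.093, 0.996, 0.001], [0.996, 0.093, 0.0], [0.0, 0.001, -1.0]]
contact_force: [0.8, -0.1, 1.4]
opening: -0.0
grip_force: 0.0
```

Call:
arm_command:
  series:
    - [0,0.3,0,0,0,0,0]
    - [0,0.5,0,0,0,0,0]
    - [0,0.5,0,0,0,0,0]

```text
time_s: 27.8
eef_pos: [572.1, -263.0, 58.3]
tool_rot: [[-0.093, 0.996, 0.001], [0.996, 0.093, 0.0], [-0.0, 0.001, -1.0]]
contact_force: [-0.4, 0.6, -0.5]
opening: 0.1
grip_force: 0.1
```

Call:
arm_command:
  series:
    - [0,0.3,0,0,0,0,0]
    - [0,0.5,0,0,0,0,0]
    - [0,0.5,0,0,0,0,0]

```text
time_s: 28.18
eef_pos: [575.3, -262.7, 58.2]
tool_rot: [[-0.092, 0.996, -0.003], [0.996, 0.092, 0.0], [0.0, -0.003, -1.0]]
contact_force: [-5.4, -0.0, 4.5]
opening: 0.3
grip_force: 2.5
```

Call:
arm_command:
  series:
    - [0,0.2,0,0,0,0,0]
    - [0,0.3,0,0,0,0,0]
    - [0,0.3,0,0,0,0,0]

```text
time_s: 28.55
eef_pos: [575.5, -262.7, 58.2]
tool_rot: [[-0.092, 0.996, -0.008], [0.996, 0.092, 0.0], [0.001, -0.008, -1.0]]
contact_force: [-11.1, -0.5, 9.3]
opening: -0.2
grip_force: 5.4
```

Call:
arm_command:
  series:
    - [0,-1.5,0,0,0,0,0]
    - [0,-3,0,0,0,0,0]
    - [0,-3,-6,0,0,0,0]
    - [0,-3,-12,0,0,0,0]
    - [0,-3,-18,0,0,0,0]

```text
time_s: 29.18
eef_pos: [551.0, -265.0, 240.6]
tool_rot: [[-0.093, 0.996, 0.003], [0.996, 0.093, -0.0], [-0.001, 0.003, -1.0]]
contact_force: [0.7, -1.9, -0.1]
opening: -0.2
grip_force: 0.0
```

```bash
cat > w.py <<'E'
# carton-frame (x,y) -> world
import numpy as np,sys
c,s=np.cos(np.radians(-9.8)),np.sin(np.radians(-9.8))
def W(x,y): return 535.7+c*x-s*y,194.6+s*x+c*y
for a in sys.argv[1:]:
    x,y,z=map(float,a.split());print("%.1f %.1f %.1f -9.8"%(*W(x,y),z))
E
python3 - <<'E'
import sys;sys.argv=["x"]
from w import W
import os
a=["%.1f %.1f 230 -9.8"%W(0,-155),"%.1f %.1f 125 -9.8"%W(0,-155)]
os.system("python3 t.py "+" ".join(f'"{i}"' for i in a))
import numpy as np
for a in (90,75,60,45,30,15,4):
    r=50;t=np.radians(a);print(a,"q from 155: %.2f cm"%((155-(105-r*np.cos(t)+11))/10),"down %.2f"%((125-(75+r*np.sin(t)))/10), "long: q %.1f z %.1f"%(75-r*np.cos(t)+14.5,79+r*np.sin(t)))
E
```

```text
t 29.175 p [ 551.01 -265.05  240.59] yaw 5.3342435480231165 F [ 0.7  -1.9  -0.09] op -0.18273647424059983 grip 0.0 q7 17.29779952937347
509.3 41.9 230 -9.8 -> [30.95 -1.3   1.04] [ 0.18  0.01 15.13] rows>=5.0
509.3 41.9 125 -9.8 -> [ 0.   0.  10.5] [0. 0. 0.] rows>=1.7
90 q from 155: 3.90 cm down 0.00 long: q 89.5 z 129.0
75 q from 155: 5.19 cm down 0.17 long: q 76.6 z 127.3
60 q from 155: 6.40 cm down 0.67 long: q 64.5 z 122.3
45 q from 155: 7.44 cm down 1.46 long: q 54.1 z 114.4
30 q from 155: 8.23 cm down 2.50 long: q 46.2 z 104.0
15 q from 155: 8.73 cm down 3.71 long: q 41.2 z 91.9
4 q from 155: 8.89 cm down 4.65 long: q 39.6 z 82.5
```

Call:
arm_command:
  series:
    - [6,-0.3,1,0,0,4,0]
    - [12,-0.6,1,0,0,8,0]
    - [18,-0.8,1,0,0,12,0]
    - [24,-1.1,1,0,0,15.1,0]
    - [30.9,-1.3,1,0,0,15.1,0]

```text
time_s: 29.8
eef_pos: [510.0, 37.2, 228.9]
tool_rot: [[0.171, 0.985, 0.004], [0.985, -0.171, 0.001], [0.002, 0.003, -1.0]]
contact_force: [0.8, -0.9, -0.3]
opening: 0.1
grip_force: 0.0
```

Call:
arm_command:
  series:
    - [0,0,0,0,0,0,0]
    - [0,0,4,0,0,0,0]
    - [0,0,9,0,0,0,0]
    - [0,0,10.5,0,0,0,0]
    - [0,0,10.5,0,0,0,0]

```text
time_s: 30.42
eef_pos: [509.4, 34.5, 123.1]
tool_rot: [[0.171, 0.985, -0.0], [0.985, -0.171, 0.0], [-0.0, -0.0, -1.0]]
contact_force: [-0.1, 1.1, 0.8]
opening: 0.1
grip_force: 0.0
```

```bash
python3 t.py "509.3 41.9 125 -9.8"
```

```text
t 30.425 p [509.35  34.5  123.1 ] yaw -9.824454600532167 F [-0.09  1.13  0.76] op 0.08604738997844386 grip 0.0 q7 -30.573278709939757
509.3 41.9 125 -9.8 -> [ 0.73 -0.13 -0.19] [-0.03  0.   -0.02] rows>=0.1
```

Call:
arm_command:
  series:
    - [2.5,-0.1,-0.2,0,0,0,0]
    - [4.6,-0.1,-0.2,0,0,0,0]
    - [5.9,-0.1,0,0,0,0,0]
    - [7.1,-0.1,0.5,0,0,0,0]
    - [8.2,-0.1,1.3,0,0,0,0]

```text
time_s: 31.05
eef_pos: [522.7, 116.1, 110.5]
tool_rot: [[0.171, 0.985, 0.001], [0.985, -0.171, 0.0], [0.0, 0.001, -1.0]]
contact_force: [-0.5, -0.4, 0.1]
opening: -0.2
grip_force: 0.3
```

Call:
arm_command:
  series:
    - [0.7,0,1.0,0,0,0,0]
    - [1.2,0,2.2,0,0,0,0]
    - [1.4,0,3.2,0,0,0,0]
    - [1.4,0,3.2,0,0,0,0]
    - [1.4,0,3.2,0,0,0,0]

```text
time_s: 31.68
eef_pos: [524.1, 129.5, 78.5]
tool_rot: [[0.17, 0.985, -0.0], [0.985, -0.17, -0.0], [-0.0, -0.0, -1.0]]
contact_force: [-2.1, 0.1, 8.3]
opening: -0.1
grip_force: 4.2
```

```bash
python3 t.py; python3 - <<'E'
from h import *
im,P=cloud("scene");cv2.imwrite("pics/c7.png",cv2.resize(im[200:400,320:540],None,fx=2.5,fy=2.5))
E
```

```text
t 31.675 p [524.1  129.49  78.53] yaw -9.808938752687459 F [-2.05  0.07  8.3 ] op -0.13795837997164445 grip 4.15570579807536 q7 -40.28272707896315
```

View pics/c7.png

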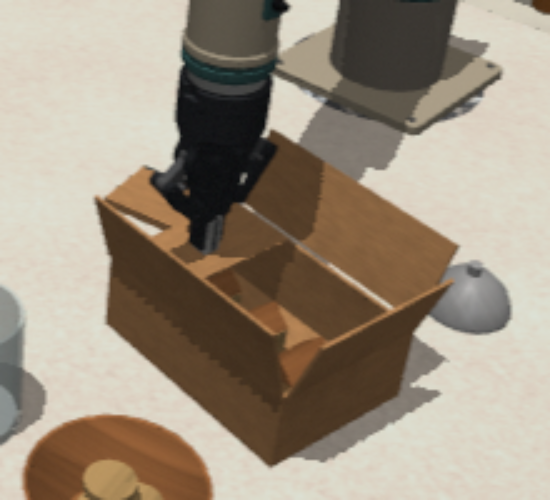

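The right end flap is down under the fingers at crop (205,250). Next is the left end flap.

Call:
arm_command:
  series:
    - [0,0,-5,0,0,0,0]
    - [0,0,-10,0,0,0,0]
    - [0,0,-15,0,0,0,0]
    - [5,0,-15,0,0,0,0]
    - [11,0,-15,0,0,0,0]

```text
time_s: 32.35
eef_pos: [544.2, 237.0, 228.7]
tool_rot: [[0.175, 0.985, 0.001], [0.985, -0.175, -0.001], [-0.001, 0.001, -1.0]]
contact_force: [1.1, -0.1, 0.1]
opening: -0.2
grip_force: 0.0
```

Call:
arm_command:
  series:
    - [6,0,0,0,0,0,0]
    - [11,0,0,0,0,0,0]
    - [11.2,0,3,0,0,0,0]
    - [11.2,0,8,0,0,0,0]
    - [11.2,0,10.3,0,0,0,0]

```text
time_s: 32.98
eef_pos: [560.3, 346.6, 121.2]
tool_rot: [[0.17, 0.985, -0.005], [0.985, -0.17, -0.004], [-0.005, -0.004, -1.0]]
contact_force: [0.1, 0.6, -0.4]
opening: 0.2
grip_force: 0.0
```

Call:
arm_command:
  series:
    - [0,0,0,0,0,0,0]
    - [0,0,0,0,0,0,0]

```text
time_s: 33.22
eef_pos: [562.8, 348.6, 126.0]
tool_rot: [[0.17, 0.985, 0.001], [0.985, -0.17, 0.001], [0.001, 0.001, -1.0]]
contact_force: [0.2, -0.5, 0.8]
opening: -0.2
grip_force: 0.0
```

```bash
python3 t.py "562 347.3 125 -9.8"
```

```text
t 33.225 p [562.76 348.62 126.02] yaw -9.812829629198143 F [ 0.2  -0.49  0.78] op -0.22569636567715623 grip 0.0 q7 -54.57089650404582
562 347.3 125 -9.8 -> [-0.14 -0.05  0.1 ] [ 0.05 -0.05 -0.01] rows>=0.0
```

Call:
arm_command:
  series:
    - [-2,0,0,0,0,0,0]
    - [-4.0,0,0.1,0,0,0,0]
    - [-5.3,0,0.3,0,0,0,0]
    - [-6.5,0,0.8,0,0,0,0]
    - [-7.5,0,1.6,0,0,0,0]

```text
time_s: 33.85
eef_pos: [549.8, 274.2, 109.5]
tool_rot: [[0.17, 0.985, 0.001], [0.985, -0.17, 0.001], [0.001, 0.001, -1.0]]
contact_force: [0.6, 0.9, 0.2]
opening: -0.1
grip_force: 0.3
```

Call:
arm_command:
  series:
    - [-0.8,0,1.0,0,0,0,0]
    - [-1.3,0,2.2,0,0,0,0]
    - [-1.5,0,3.2,0,0,0,0]
    - [-1.5,0,3.2,0,0,0,0]
    - [-1.5,0,3.2,0,0,0,0]

```text
time_s: 34.48
eef_pos: [546.7, 259.6, 78.5]
tool_rot: [[0.17, 0.985, 0.0], [0.985, -0.17, -0.001], [-0.001, 0.0, -1.0]]
contact_force: [-2.9, -2.2, 14.4]
opening: 0.1
grip_force: 7.3
```

Call:
arm_command:
  series:
    - [0,0,-5,0,0,0,0]
    - [0,0,-10,0,0,0,0]
    - [0,0,-16,0,0,0,0]
    - [5,0,-17,0,0,0,0]
    - [11,0,-18,0,0,0,0]

```text
time_s: 35.1
eef_pos: [566.7, 368.0, 258.2]
tool_rot: [[0.173, 0.985, 0.002], [0.985, -0.173, -0.0], [-0.0, 0.002, -1.0]]
contact_force: [0.9, 0.6, -0.0]
opening: -0.2
grip_force: 0.0
```

Call:
arm_command:
  series:
    - [5,0,0,0,0,0,0]
    - [10,0,0,0,0,0,0]
    - [10,0,0,0,0,0,0]
    - [10,0,0,0,0,0,0]

```text
time_s: 35.6
eef_pos: [582.3, 466.0, 256.0]
tool_rot: [[0.17, 0.985, -0.001], [0.985, -0.17, -0.002], [-0.002, -0.001, -1.0]]
contact_force: [0.8, -0.9, 0.4]
opening: 0.1
grip_force: 0.0
```

```bash
cat > v.py <<'E'
from h import *
import sys
np.set_printoptions(precision=1,suppress=True)
# profile heights in carton frame
c,s=np.cos(np.radians(-9.8)),np.sin(np.radians(-9.8))
for n in("top","scene"):
    im,P=cloud(n)
    L=(P[...,:2]-[535.7,194.6])@np.array([[c,-s],[s,c]])
    b=(130,310,170,320) if n=="top" else (320,540,200,400)
    cv2.imwrite(f"pics/{sys.argv[1]}_{n}.png",cv2.resize(im[b[2]:b[3],b[0]:b[1]],None,fx=2.5,fy=2.5))
    def f(x,y):
        m=(abs(L[...,0]-x)<10)&(abs(L[...,1]-y)<6)&(P[...,2]<170);q=P[...,2][m];return np.median(q) if len(q)>2 else np.nan
    print(n,"along y @x=0",[(y,round(float(f(0,y)),1)) for y in(-98,-85,-70,-55,-42,0,42,55,70,85,98)])
    print(n,"along x @y=+-60",[(x,round(float(f(x,60)),1),round(float(f(x,-60)),1)) for x in(-85,-70,-50,-30,-12,12,30,50,70,85)])
E
python3 v.py d; python3 t.py
```

```text
top along y @x=0 [(-98, 78.9), (-85, 77.6), (-70, 77.2), (-55, 77.3), (-42, 78.7), (0, 51.9), (42, 40.8), (55, 78.9), (70, 79.2), (85, 77.9), (98, 77.7)]
top along x @y=+-60 [(-85, 98.6, 101.1), (-70, 77.8, 79.8), (-50, 79.1, 77.3), (-30, 77.6, 78.8), (-12, 78.6, 77.4), (12, 78.0, 77.8), (30, 77.8, 79.1), (50, 78.4, 78.7), (70, 79.1, 80.0), (85, 111.4, 114.7)]
scene along y @x=0 [(-98, 79.1), (-85, 79.3), (-70, 78.9), (-55, 77.6), (-42, 78.2), (0, 54.1), (42, 79.2), (55, 78.5), (70, 79.2), (85, 79.1), (98, 49.5)]
scene along x @y=+-60 [(-85, 100.8, 97.9), (-70, 80.0, 33.8), (-50, 78.7, 77.8), (-30, 78.5, 78.9), (-12, 78.7, 78.5), (12, 78.6, 79.2), (30, 78.5, 79.4), (50, nan, nan), (70, 40.5, 40.6), (85, 85.9, 95.4)]
t 35.7 p [583.15 464.86 257.01] yaw -9.888729772884716 F [ 1.06 -1.2   0.2 ] op -0.17161774605947713 grip 0.0 q7 -58.1711736930902
```

```bash
python3 t.py "668.7 171.6 240 -9.8" "668.7 171.6 128 -9.8"
```

```text
t 35.7 p [583.15 464.86 257.01] yaw -9.888729772884716 F [ 1.06 -1.2   0.2 ] op -0.17161774605947713 grip 0.0 q7 -58.1711736930902
668.7 171.6 240 -9.8 -> [-27.42  13.46   1.75] [ 0.02  0.09 -0.09] rows>=4.9
668.7 171.6 128 -9.8 -> [ 0.   0.  11.2] [0. 0. 0.] rows>=1.8
```

Call:
arm_command:
  series:
    - [-5,3,0,0,0,0,0]
    - [-10,6,0,0,0,0,0]
    - [-16,9,1,0,0,0,0]
    - [-22,12,1.7,0,0,0,0]
    - [-27.4,13.5,1.7,0,0,0,0]

```text
time_s: 36.33
eef_pos: [669.0, 173.1, 240.3]
tool_rot: [[0.173, 0.985, 0.0], [0.985, -0.173, -0.001], [-0.001, 0.001, -1.0]]
contact_force: [1.0, -0.7, 0.4]
opening: 0.1
grip_force: 0.0
```

Call:
arm_command:
  series:
    - [0,0,0,0,0,0,0]
    - [0,0,0,0,0,0,0]

```text
time_s: 36.58
eef_pos: [668.5, 176.1, 241.0]
tool_rot: [[0.172, 0.985, 0.0], [0.985, -0.172, 0.001], [0.001, 0.0, -1.0]]
contact_force: [-0.0, 0.4, 0.6]
opening: -0.2
grip_force: 0.0
```

Call:
arm_command:
  series:
    - [0,0,4,0,0,0,0]
    - [0,0,8,0,0,0,0]
    - [0,0,11.2,0,0,0,0]
    - [0,0,11.2,0,0,0,0]
    - [0,0,11.2,0,0,0,0]

```text
time_s: 37.2
eef_pos: [669.2, 178.8, 130.0]
tool_rot: [[0.169, 0.986, 0.002], [0.986, -0.169, 0.001], [0.002, 0.002, -1.0]]
contact_force: [0.7, 0.1, -0.2]
opening: -0.3
grip_force: 0.0
```

```bash
python3 t.py "668.7 171.6 128 -9.8"
```

```text
t 37.2 p [669.2  178.78 129.97] yaw -9.71791428340037 F [ 0.72  0.05 -0.21] op -0.2730366118449268 grip 0.0 q7 -37.68525494259237
668.7 171.6 128 -9.8 -> [-0.72  0.07  0.2 ] [ 0.11 -0.1   0.08] rows>=0.1
```

Call:
arm_command:
  series:
    - [0,-2.5,0,0,0,0,0]
    - [0,-4.5,0.1,0,0,0,0]
    - [0,-5.8,0.3,0,0,0,0]
    - [0,-7,0.8,0,0,0,0]
    - [0,-8,1.6,0,0,0,0]

```text
time_s: 37.83
eef_pos: [589.8, 191.2, 112.7]
tool_rot: [[0.17, 0.985, 0.002], [0.985, -0.17, 0.001], [0.001, 0.001, -1.0]]
contact_force: [0.3, 0.4, 1.3]
opening: 0.2
grip_force: 0.3
```

Call:
arm_command:
  series:
    - [0,-0.8,1.0,0,0,0,0]
    - [0,-1.3,2.2,0,0,0,0]
    - [0,-1.5,3.15,0,0,0,0]
    - [0,-1.5,3.15,0,0,0,0]
    - [0,-1.5,3.15,0,0,0,0]

```text
time_s: 38.45
eef_pos: [574.8, 193.3, 82.0]
tool_rot: [[0.17, 0.985, -0.0], [0.985, -0.17, -0.001], [-0.001, 0.0, -1.0]]
contact_force: [-4.0, -0.6, 14.2]
opening: -0.4
grip_force: 7.2
```

Call:
arm_command:
  series:
    - [0,0,-5,0,0,0,0]
    - [0,0,-10,0,0,0,0]
    - [0,0,-15,0,0,0,0]
    - [0,-5,-15,0,0,0,0]
    - [0,-10,-15,0,0,0,0]

```text
time_s: 39.08
eef_pos: [475.7, 210.4, 230.8]
tool_rot: [[0.172, 0.985, 0.001], [0.985, -0.172, 0.001], [0.001, 0.001, -1.0]]
contact_force: [-0.0, 1.4, 1.5]
opening: 0.1
grip_force: 0.0
```

Call:
arm_command:
  series:
    - [0,-4,0,0,0,0,0]
    - [0,-7.2,0,0,0,0,0]
    - [0,-7.2,0,0,0,0,0]
    - [0,-7.2,0,0,0,0,0]

```text
time_s: 39.58
eef_pos: [406.5, 222.6, 230.8]
tool_rot: [[0.171, 0.985, 0.001], [0.985, -0.171, 0.0], [0.0, 0.001, -1.0]]
contact_force: [0.2, 0.4, 0.6]
opening: 0.1
grip_force: 0.0
```

```bash
python3 t.py "403 217.5 128 -9.8";python3 v.py e
```

```text
t 39.575 p [406.5  222.56 230.77] yaw -9.83140535205276 F [0.17 0.36 0.56] op 0.12774468385547771 grip 0.0 q7 -52.24378579956314
403 217.5 128 -9.8 -> [-0.56 -0.27 10.28] [ 0.05 -0.02 -0.03] rows>=1.6
top along y @x=0 [(-98, 77.8), (-85, 79.2), (-70, 78.7), (-55, 79.3), (-42, 79.5), (0, 54.4), (42, 39.9), (55, 79.5), (70, 78.6), (85, 78.7), (98, 79.6)]
top along x @y=+-60 [(-85, nan, 97.2), (-70, nan, 79.2), (-50, 76.7, 78.7), (-30, 78.0, 78.8), (-12, 79.4, 78.5), (12, 81.7, 81.9), (30, 81.7, 82.0), (50, 81.2, 81.1), (70, 81.8, 81.3), (85, 0.4, 2.1)]
scene along y @x=0 [(-98, 81.1), (-85, 81.2), (-70, 81.4), (-55, 81.2), (-42, 80.5), (0, 82.3), (42, 80.9), (55, 80.8), (70, 81.4), (85, 80.8), (98, 54.5)]
scene along x @y=+-60 [(-85, 100.0, 97.9), (-70, 79.7, 39.6), (-50, 78.3, 78.8), (-30, 78.6, 78.7), (-12, 79.1, 79.0), (12, 82.4, 82.2), (30, 82.2, 82.8), (50, 82.4, 82.5), (70, 46.5, 47.7), (85, 0.9, 1.6)]
```

Call:
arm_command:
  series:
    - [-0.5,0,4,0,0,0,0]
    - [-0.5,0,8,0,0,0,0]
    - [-0.5,0,10.3,0,0,0,0]
    - [-0.5,0,10.3,0,0,0,0]
    - [-0.5,0,10.3,0,0,0,0]

```text
time_s: 40.3
eef_pos: [405.5, 218.0, 128.4]
tool_rot: [[0.171, 0.985, 0.001], [0.985, -0.171, 0.001], [0.001, 0.001, -1.0]]
contact_force: [0.8, -0.4, -0.2]
opening: 0.1
grip_force: 0.0
```

Call:
arm_command:
  series:
    - [0,2.3,0,0,0,0,0]
    - [0,4.3,0,0,0,0,0]
    - [0,5.5,0.1,0,0,0,0]
    - [0,6.75,0.6,0,0,0,0]
    - [0,7.8,1.4,0,0,0,0]

```text
time_s: 40.92
eef_pos: [482.3, 204.5, 113.9]
tool_rot: [[0.17, 0.985, 0.001], [0.985, -0.17, 0.0], [0.001, 0.001, -1.0]]
contact_force: [0.0, 1.0, 1.0]
opening: 0.1
grip_force: 0.3
```

Call:
arm_command:
  series:
    - [0,0.8,1.0,0,0,0,0]
    - [0,1.3,2.2,0,0,0,0]
    - [0,1.5,3.2,0,0,0,0]
    - [0,1.5,3.2,0,0,0,0]
    - [0,1.5,3.2,0,0,0,0]

```text
time_s: 41.55
eef_pos: [496.0, 201.8, 82.0]
tool_rot: [[0.17, 0.985, -0.0], [0.985, -0.17, -0.0], [-0.0, 0.0, -1.0]]
contact_force: [-1.2, -0.6, 7.0]
opening: -0.3
grip_force: 3.6
```

Call:
arm_command:
  series:
    - [0,0,-5,0,0,0,0]
    - [0,0,-10,0,0,0,0]
    - [0,0,-16,0,0,0,0]
    - [-5,-2,-17,0,0,0,0]
    - [-11,-2,-17,0,0,0,0]

```text
time_s: 42.18
eef_pos: [456.8, 97.3, 252.6]
tool_rot: [[0.166, 0.986, 0.002], [0.986, -0.166, 0.001], [0.001, 0.001, -1.0]]
contact_force: [1.1, -1.7, -1.4]
opening: -0.3
grip_force: 0.0
```

Call:
arm_command:
  series:
    - [-6,0,0,0,0,0,0]
    - [-12,0,0,0,0,0,0]
    - [-18,0,0,0,0,0,0]
    - [-18,0,0,0,0,0,0]
    - [-18,0,0,0,0,0,0]

```text
time_s: 42.8
eef_pos: [426.9, -80.0, 251.5]
tool_rot: [[0.17, 0.985, -0.001], [0.985, -0.17, 0.001], [0.001, -0.001, -1.0]]
contact_force: [0.2, -0.8, -0.9]
opening: 0.2
grip_force: 0.0
```

```bash
python3 t.py; python3 v.py f; python3 - <<'E'
from h import *
im,P=cloud("scene");cv2.imwrite("pics/fs.png",im)
im,P=cloud("top");cv2.imwrite("pics/ft.png",im)
E
```

```text
t 42.8 p [426.91 -79.96 251.48] yaw -9.80133115807962 F [ 0.16 -0.77 -0.91] op 0.17179623211295283 grip 0.0 q7 -10.733864863847508
top along y @x=0 [(-98, 81.5), (-85, 82.0), (-70, 81.4), (-55, 80.3), (-42, 80.5), (0, 81.4), (42, 80.8), (55, 81.7), (70, 81.4), (85, 81.4), (98, 80.9)]
top along x @y=+-60 [(-85, -0.6, -1.1), (-70, 77.2, 77.4), (-50, 82.2, 81.6), (-30, 80.6, 81.4), (-12, 81.4, 81.5), (12, 81.5, 81.1), (30, 81.5, 80.2), (50, 81.6, 82.2), (70, 82.7, 81.6), (85, -0.4, 0.4)]
scene along y @x=0 [(-98, 82.6), (-85, 82.1), (-70, 83.0), (-55, 82.3), (-42, 81.9), (0, 82.0), (42, 82.0), (55, 82.4), (70, 82.1), (85, 81.7), (98, 56.6)]
scene along x @y=+-60 [(-85, 80.7, 81.7), (-70, 82.3, 82.2), (-50, 82.8, 82.3), (-30, 82.3, 82.5), (-12, 82.2, 82.5), (12, 82.5, 82.5), (30, 82.2, 82.8), (50, 82.5, 82.4), (70, 44.3, 49.4), (85, 0.6, 0.7)]
```

View pics/ft.png

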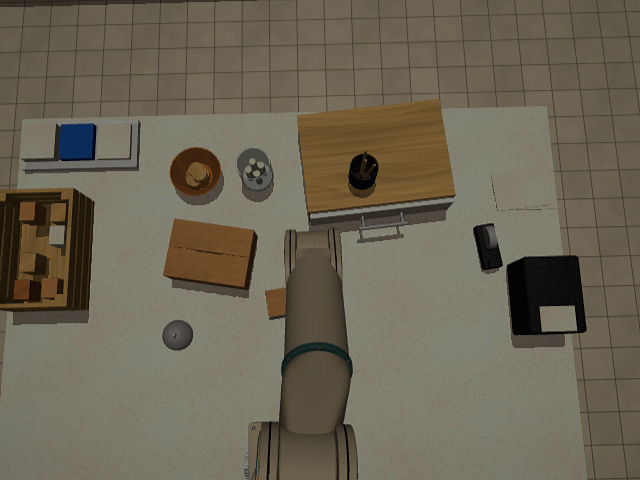

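View pics/fs.png

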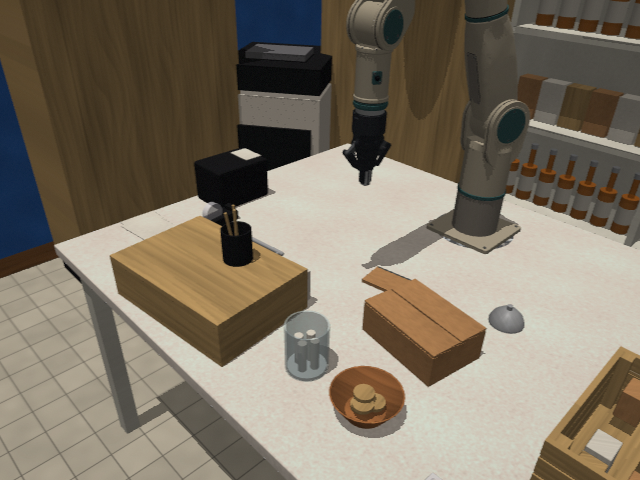

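The carton at (210,255) is closed flat, and the drawer is shut with its handle at (383,225). The bystanders are where they started, and the arm is clear.

```bash
python3 -c "
from rig import manip
print(manip.close_job())"
```

```text
the job is handed in; nothing more can be done
None
```

I handed the job in, though the judge returned no verdict: all three cottages are in the carton with its four flaps folded flat (end flaps first), the drawer is pushed shut with the tin last seen in it before it was shut, and nothing else looks disturbed in the final images.

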